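# Line up the drinks cups on the filling line

## Task

The four lidded cups on the black mat stand ragged, short of the yellow line: pick up the orange-handled straight-edge and push them with its blade into a straight row, every cup upright and centred on the line. Then lay the straight-edge back flat on its blue pad with the grip over the middle of the pad. Push with the straight-edge only, never touch a cup with the gripper or arm, and leave everything else standing where it is.

Things in the scene. Friction and masses are not known exactly. Their poses are not given: they have to be found in the camera images.
- line (a point): middle of the yellow line (10 mm wide, 236 mm long) painted across the fixed black mat (300 x 250 mm, its top 4 mm above the table). The point lies on the mat's top; its y runs along the line, its x across it, pointing away from the robot's side, the way the cups are to be pushed; z up
- cup_red: loose, closed cardboard drinks cup with a red lid and band: a straight-sided cylinder 50 mm across (lid 51), 90 mm tall, about 150 g, standing on the black mat. Origin at the centre of its underside, z up its axis. The four cups stand side by side about 56 mm apart along the line's direction, each 35 to 95 mm short of the line (on its -x side)
- cup_white: loose, closed cardboard drinks cup with a white lid and band: a straight-sided cylinder 50 mm across (lid 51), 90 mm tall, about 150 g, standing on the black mat. Origin at the centre of its underside, z up its axis. The four cups stand side by side about 56 mm apart along the line's direction, each 35 to 95 mm short of the line (on its -x side)
- cup_green: loose, closed cardboard drinks cup with a green lid and band: a straight-sided cylinder 50 mm across (lid 51), 90 mm tall, about 150 g, standing on the black mat. Origin at the centre of its underside, z up its axis. The four cups stand side by side about 56 mm apart along the line's direction, each 35 to 95 mm short of the line (on its -x side)
- cup_blue: loose, closed cardboard drinks cup with a blue lid and band: a straight-sided cylinder 50 mm across (lid 51), 90 mm tall, about 150 g, standing on the black mat. Origin at the centre of its underside, z up its axis. The four cups stand side by side about 56 mm apart along the line's direction, each 35 to 95 mm short of the line (on its -x side)
- grip (a point): grip point of the straight-edge, half-way up its orange handle (20 mm above its underside). The straight-edge is a rigid T, 40 mm high all over, about 200 g: a steel blade 10 mm thick and 200 mm long (along y) whose flat front face, the ruler edge, is 70 mm ahead of this point (+x); the orange handle, 22 mm wide (y), runs back along -x from the blade to 80 mm behind this point. It lies flat on the blue pad at the start, with z up. Held here it balances nearly level
- pad_mid (a point): middle of the top of the fixed blue pad (240 x 190 mm, long side along its x, 4 mm thick) on which the straight-edge lies, to the left or right of the mat; at the start the handle points along about -y of the pad, and the grip point lies within about 20 mm of the middle
- syrup_amber: loose amber syrup bottle, 60 mm across, 170 mm tall, on the grey tray; origin at the centre of its underside. To be left alone
- syrup_green: loose green syrup bottle, 60 mm across, 170 mm tall, on the grey tray; origin at the centre of its underside. To be left alone
- jar: loose clear jar with a yellow cap, 54 mm across, 75 mm tall, on the black mat some 85 mm beyond the yellow line; origin at the centre of its underside. To be left alone
- tumbler: loose tall steel mixing tumbler, 96 mm across the rim, 170 mm tall; origin at the centre of its underside. To be left alone
- mug: loose white mug, 80 mm across, 95 mm tall; origin at the centre of its underside. To be left alone
Things that resemble listed ones, but are neither listed nor needed, are in the scene too. What is shaped like the cup_green but pink is not meant.

How it is judged:
By the outcome, as a careful person would: the job done as asked, in the order asked, and still so for the second after the job is handed in, with the robot touching nothing.
It also fails if it takes over 58 s, if anything falls off the work surface, if the arm or the gripper's body presses on something with over 40 N, if the wrist force passes 120 N, or if a joint passes its speed limit or range.

## Robot

A 7-joint arm with a two-finger parallel gripper is mounted at the origin on the work surface. World frame = base frame: x ahead of the robot, y to its left, z up, the work surface at z = 0. Lengths are in m, angles in rad, forces in N, time in s.
With the tool pointing down it reaches from about 0.4 to 0.85 m from the base axis. Payload 10.4 kg.
Tool frame: the origin (TCP) lies at the very end of the fingers, on their centre line; the grasp point (between the pads) lies 19 mm behind it; z points along the fingers, y is the line along which they close (so a half turn about z gives the same grasp; the last joint's range is limited). The gripper opens to 87 mm and grips with 3 to 60 N. Pads are 19 mm wide; open, the fingers measure 117 mm over their backs; the gripper's body (75 mm by 190 mm) begins 51 mm behind the grasp point.
Start: joints at [1.136, 0.332, -0.065, 1.46, 0.022, 1.35, -0.088], TCP at [0.25, -0.573, 0.223] pointing down, gripper open.
Joint ranges: [-2.6, 2.6], [-0.5, 2.12], [-1.47, 1.34], [0.16, 2.42], [-1.27, 4.41], [0.06, 2.06], [-2.6, 2.6]. Speed limits (rad/s): [2.22, 2.22, 2.79, 2.79, 3.14, 3.14, 3.14].

## Interface

Orientations are given as a unit quaternion [w, x, y, z].
In Python, from plant import robot gives the robot as it stands.
- The arm moves only by the tool drive_tool, never from a script. Its argument "deltas" is a list of rows, each an object of numbers: "tx", "ty", "tz": the shift along the tool's x, y, z in cm; "ax", "ay", "az": the turn, a rotation vector about the tool's x, y, z in degrees; "grip": the finger opening in cm, from 0 to 8.7. A call has 1 to 10 rows; each row is the pose to reach, as a shift and turn from the pose commanded when the call began, along the tool's axes at that moment; what a row does not reach only later rows make up. A row lasts 1/12 s, in which the tool goes at most 41.7 mm and 7.16 degrees, less where a joint would pass 70% of its speed; a pose out of reach is approached as far as the arm can. A call with a gripper value outside its range is refused whole. The fingers move at their own pace and stop on an object; the grip force is fixed at half the most. Time passes only in rows, so rows that repeat a pose let the fingers close. It gives the time, the measured TCP pose, the force, the opening and the grip force at its end, in the units of the state.
- robot.state(): the state, without advancing time (a new reading comes with each control period).
- robot.capture(name): name is "scene" or "top"; returns a dict with "img" (420x560x3 uint8, red, green, blue), "range_z" (420x560 float32, m along the optical axis (not along the pixel's ray), 0 where there is no reading), "fovy" (degrees; the focal length in pixels is half the picture's height over the tangent of half this angle, whatever the lens; pixels are square), "cx", "cy" (the principal point, pixels), "k1" (the pictures are not rectified: a ray, as slopes to the right and down, at radius r is drawn at 1 + k1 r^2 times it, then the intrinsics apply), "camera_from_world" (4x4, takes a point from world to camera coordinates). Camera axes: x right, y down, z forward; pixel columns grow to the right and rows downward; lengths in m; the calibration is good to about 2 mm. A picture is of the moment at which its call begins.
- robot.close_job(): hands the job in; it is judged then, once.
The state is a dict: "time": time; "q": joint angles; "joint_vel": joint speeds; "tau": joint torques, N m; "tool_pos": TCP position; "eef_rot": TCP orientation; "force": force on the tool from outside, world axes, zero at the start; "ft_torque": the same for the moment, N m; "width": finger opening in m; "grasp_force": force on a finger pad.
Only numpy, scipy, OpenCV 4.12 (cv2) and the standard library are available. Lean on these libraries where they do the work, as an engineer would, in place of code of your own. Each camera call takes 0.05 s, during which the arm holds its last target. There are 200 camera calls.

## Working session

There is one attempt and no reset: what is moved stays moved. The work goes in short steps, Python scripts to look and compute and a tool call to move; the robot and the scene stay as the last step left them, time stands still between calls to the robot, and variables do not carry over. Pictures are saved under pics/ and viewed, at most 10 in all, crops included, and the job is handed in when it is done.

Besides the shell and the picture viewer there is one more tool, called after "Call:" as a command line: name --argument value ..., lists and objects as JSON in quotes. drive_tool: Moves the arm, as the interface text tells. Its arguments: {"type":"object","properties":{"deltas":{"type":"array"}},"required":["deltas"]}

```bash
mkdir -p pics; ls
cat > h.py <<'E'
import numpy as np, cv2
from plant import robot
def cap(n):
    c=robot.capture(n); return c
def K(c):
    f=c['img'].shape[0]/2/np.tan(np.radians(c['fovy'])/2)
    return f,c['cx'],c['cy']
def ray(c,u,v):
    f,cx,cy=K(c); d=np.array([(u-cx)/f,(v-cy)/f]); s=d.copy()
    for _ in range(20): s=d/(1+c['k1']*(s@s))
    return np.array([s[0],s[1],1.])
def at_z(c,u,v,z):
    T=np.linalg.inv(c['camera_from_world']); r=T[:3,:3]@ray(c,u,v); o=T[:3,3]
    return o+r*(z-o[2])/r[2]
def at_d(c,u,v):
    T=np.linalg.inv(c['camera_from_world']); return T[:3,:3]@(ray(c,u,v)*c['range_z'][int(v),int(u)])+T[:3,3]
def cloud(c):
    f,cx,cy=K(c); h,w=c['img'].shape[:2]; v,u=np.mgrid[:h,:w]
    d=np.stack([(u-cx)/f,(v-cy)/f],-1); s=d.copy()
    for _ in range(20): s=d/(1+c['k1']*(s**2).sum(-1,keepdims=True))
    p=np.concatenate([s,np.ones((h,w,1))],-1)*c['range_z'][...,None]
    T=np.linalg.inv(c['camera_from_world']); return p@T[:3,:3].T+T[:3,3]
def save(c,name,crop=None,k=1):
    im=c['img'][...,::-1]
    if crop: x0,y0,x1,y1=crop; im=im[y0:y1,x0:x1]
    cv2.imwrite('pics/'+name,cv2.resize(im,None,fx=k,fy=k,interpolation=cv2.INTER_CUBIC))
E
python3 - <<'E'
from h import *
for n in('top','scene'):
    c=cap(n); save(c,n+'0.png',k=1.4); np.savez(n+'0.npz',**c); print(n,c['fovy'],c['k1'],c['cx'],c['cy'],np.linalg.inv(c['camera_from_world']).round(3).tolist())
print(robot.state())
E
```

```text
pics
top 42.524651768937254 -0.12268313523674233 285.7390122241884 215.0207758792595 [[0.044, -0.977, 0.208, 0.26], [-0.999, -0.042, 0.015, 0.004], [-0.006, -0.208, -0.978, 1.47], [0.0, 0.0, 0.0, 1.0]]
scene 43.21909070326313 -0.09990779074533888 286.4604017117756 207.99452577721758 [[-0.337, 0.695, -0.635, 1.239], [0.941, 0.254, -0.223, 0.235], [0.006, -0.673, -0.74, 0.846], [0.0, 0.0, 0.0, 1.0]]
{'time': 0.1, 'q': array([ 1.13641056,  0.33280821, -0.06469922,  1.46082034,  0.02162269,
        1.34992092, -0.08850118]), 'joint_vel': array([-0.00116075, -0.00277363, -0.00077909, -0.00288929, -0.00032165,
        0.00117066,  0.00135806]), 'tau': array([ 6.46110930e-04, -6.24551797e+01,  2.40874017e-02, -3.90722036e+01,
       -6.14901306e-02,  3.66022624e-02,  7.37413620e-05]), 'tool_pos': array([ 0.25000856, -0.57245025,  0.22185147]), 'eef_rot': array([-6.07741568e-04,  9.78876439e-01,  2.04451752e-01, -1.67223577e-04]), 'force': array([ 0.08899755,  0.16089793, -0.70427323]), 'ft_torque': array([ 0.02887506,  0.01159668, -0.00973822]), 'grasp_force': 0.0, 'width': 0.08698081423006028}
```

View pics/top0.png

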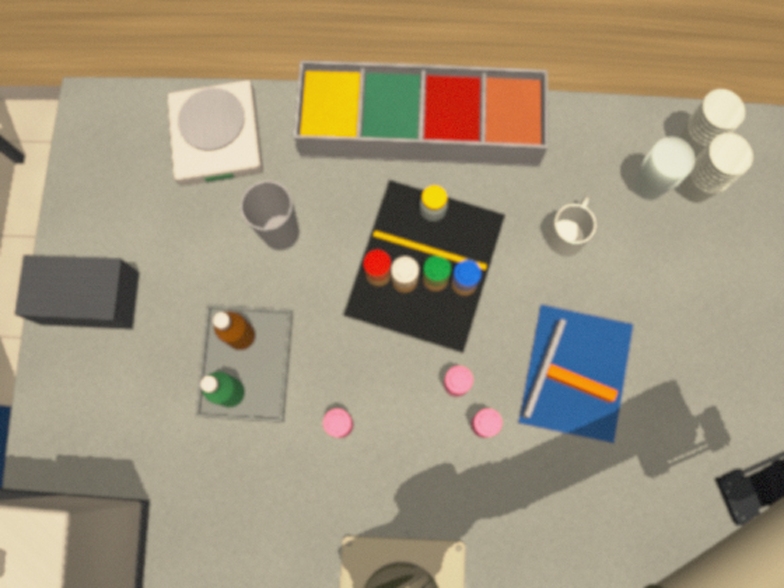

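View pics/scene0.png

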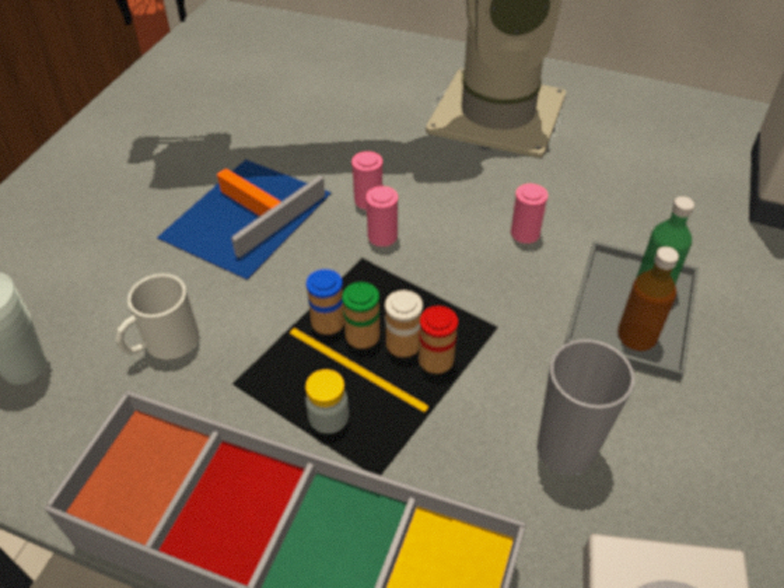

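The top view (1.4x) shows the red, white, green and blue cups at (377,262), (405,270), (437,268) and (467,274). The line runs from (374,234) to (486,267), and the jar is at (434,200). The straight-edge lies on the blue pad at (575,375). Pink lookalikes stand at (459,380), (487,422) and (337,423). The cups are unambiguous: only these four stand on the mat, and none of them is pink.

```bash
cat > meas.py <<'E'
from h import *
def hsv(c): return cv2.cvtColor(c['img'],cv2.COLOR_RGB2HSV)
def pts_z(c,m,z):
    v,u=np.nonzero(m); return np.array([at_z(c,a,b,z)[:2] for a,b in zip(u,v)])
def rect(P):
    (c,s,a)=cv2.minAreaRect((P*1000).astype(np.float32)); return np.round(c,1),np.round(s,1),round(a,2)
def region(shape,x0,y0,x1,y1):
    m=np.zeros(shape[:2],bool); m[y0:y1,x0:x1]=1; return m
def big(m):
    n,l,s,_=cv2.connectedComponentsWithStats(m.astype(np.uint8)); return l==1+np.argmax(s[1:,4])
E
cat > m1.py <<'E'
from meas import *
for n in ('top','scene'):
    c=dict(np.load(n+'0.npz')); H=hsv(c); h,s,v=[H[...,i].astype(int) for i in range(3)]
    X=cloud(c); print(n)
    print('tabz',np.median(X[...,2][(s<40)&(abs(X[...,2])<.05)]))
    on=(X[...,0]>.3)&(X[...,0]<.8)&(X[...,1]<.2)&(X[...,1]>-.5)
    y=big(on&(h>20)&(h<32)&(s>150)&(v>120)&(X[...,2]<.03)); print('line',rect(pts_z(c,y,.004)))
    b=big(on&(h>100)&(h<120)&(s>150)&(X[...,2]<.02)); print('pad',rect(pts_z(c,b,.004)))
    o=big(on&(h>5)&(h<18)&(s>200)&(v>150)&(X[...,2]<.06)&(X[...,1]<-.1)); print('handle',rect(pts_z(c,o&(X[...,2]>.038),.044)), 'z',np.median(X[...,2][o]))
    st=big(on&(X[...,2]>.034)&(X[...,2]<.055)&(s<90)&(X[...,1]<-.1)); print('blade',rect(X[...,:2][st]), rect(pts_z(c,st,.044)))
    # tall things: cluster
    t=((X[...,2]>.086)&(X[...,2]<.105)&on).astype(np.uint8)
    nl,l,stt,_=cv2.connectedComponentsWithStats(t)
    for i in range(1,nl):
        if stt[i,4]>40:
            k=l==i; P=X[...,:2][k]; cc,r=cv2.minEnclosingCircle((P*1000).astype(np.float32)); print('obj',np.round(cc,1),round(r,1),np.median(c['img'][k],0),np.round(P.mean(0)*1000,1),stt[i,4])
E
python3 m1.py
```

```text
top
tabz 0.0014733016663162068
line (array([685.4,  -3.4]), array([190.8,  16.3]), 74.8)
pad (array([ 464.1, -327.9]), array([181.9, 188.1]), 80.02)
handle (array([ 411.6, -322.4]), array([132. ,   8.1]), 71.78) z 0.04019100985847612
blade (array([ 446.6, -256.6]), array([ 11.4, 200. ]), 69.81) (array([ 446.2, -255.6]), array([ 11.4, 200.7]), 70.05)
obj [ 718.2 -302.7] 41.3 [209. 198. 170.] [ 719.1 -305.5] 167
obj [624.   73.7] 25.5 [231.  29.  10.] [623.5  73. ] 258
obj [618.5 -40.3] 25.5 [ 37. 165.  67.] [617.6 -40.7] 263
obj [612.2  20.5] 25.2 [239. 229. 204.] [611.8  20.1] 256
obj [611.7 -97.9] 25.4 [ 40. 119. 217.] [611.  -97.4] 252
obj [412.5 -88.2] 25.1 [244. 159. 179.] [412.7 -87.7] 199
obj [323.2 131.4] 24.9 [244. 160. 179.] [323.3 131.5] 209
obj [ 335.3 -143.6] 25.1 [244. 162. 181.] [ 335.5 -144.1] 197
scene
tabz 0.002484874010974747
line (array([674.6, -29.9]), array([238.2,  13.1]), 74.77)
pad (array([ 450.5, -328.4]), array([186.4, 215.5]), 80.23)
handle (array([ 419.4, -331. ]), array([134.6,  24.7]), 69.21) z 0.04582556661973125
blade (array([ 444.1, -256.3]), array([ 15.1, 201.3]), 70.76) (array([ 447.7, -253.9]), array([ 22.6, 205.8]), 70.33)
obj [ 336.3 -145. ] 26.7 [234. 118. 139.] [ 338.2 -143.7] 229
obj [323.7 129.4] 26.4 [236. 122. 144.] [325.9 130.6] 247
obj [411.1 -90.5] 26.7 [236.  122.  144.5] [413.5 -88.4] 254
obj [611.6 -99.3] 25.8 [ 26.  88. 192.] [615.3 -97.8] 402
obj [ 717.4 -303. ] 41.3 [160. 151. 131.] [ 718.4 -301.4] 471
obj [617.6 -42.1] 26.3 [ 28. 132.  49.] [621.  -40.8] 454
obj [611.9  18.8] 26.2 [225.  209.5 182.5] [615.5  19.5] 464
obj [623.4  70. ] 27.0 [205.  22.  16.] [626.5  72.7] 488
```

Run:
```python
from h import *
c=dict(np.load('top0.npz')); save(c,'c1.png',(240,125,460,325),3)
```

```text
(no output)
```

View pics/c1.png

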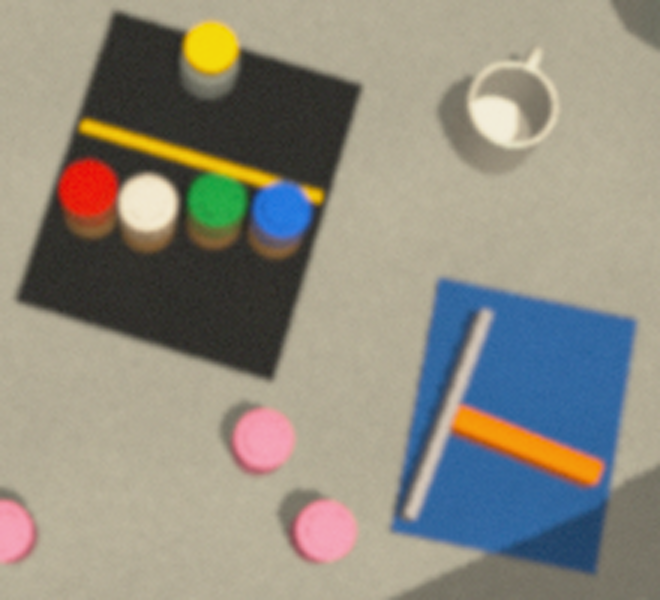

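The enlarged crop confirms the four cups. It gives these corners and ends:
- **Mat corners:** (115,12), (361,86), (272,379), (17,300)
- **Line ends:** (80,126), (323,197)
- **Pad corners:** (440,279), (636,320), (597,573), (392,530)

Run:
```python
from h import *
c=dict(np.load('top0.npz'))
def P(U,V,z): return at_z(c,(U+.5)/3-.5+240,(V+.5)/3-.5+125,z)[:2]*1000
def ang(a,b): d=b-a; return np.degrees(np.arctan2(d[1],d[0])),np.hypot(*d)
M=[P(*p,.004) for p in((115,12),(361,86),(272,379),(17,300))]
L=[P(*p,.004) for p in((79,126),(324,197))]
B=[P(*p,.004) for p in((440,279),(636,320),(597,573),(392,530))]
for n,Q in(('mat',M),('pad',B)):
    print(n,np.mean(Q,0).round(1),[np.round(ang(Q[i],Q[(i+1)%4]),1) for i in range(4)])
print('line',np.mean(L,0).round(1),ang(L[1],L[0]))
h=P(601,474,.044);bl=[P(488,314,.044),P(412,516,.044)]
print('handle end',h,'blade',np.mean(bl,0),ang(bl[1],bl[0]))
# scene line/pad by colour for comparison
from scipy.spatial import ConvexHull
from meas import *
for n in('top','scene'):
    c=dict(np.load(n+'0.npz')); H=hsv(c); hh,s,v=[H[...,i].astype(int) for i in range(3)]; X=cloud(c)
    m=(hh>100)&(hh<120)&(s>120)&(X[...,2]<.02)&(X[...,1]<-.15)&(X[...,0]<.65)&(X[...,0]>.25)
    m=cv2.morphologyEx(m.astype(np.uint8),cv2.MORPH_OPEN,np.ones((3,3)))
    print(n,'padrect',rect(pts_z(c,m>0,.004)))
    m=(hh>20)&(hh<32)&(s>120)&(v>90)&(X[...,2]<.02)&(X[...,1]>-.2)&(X[...,1]<.15)&(X[...,0]<.8)&(X[...,0]>.5)
    m=cv2.morphologyEx(m.astype(np.uint8),cv2.MORPH_OPEN,np.ones((2,2)))
    print(n,'line',rect(pts_z(c,m>0,.004)))
```

```text
mat [649.2 -20.1] [array([-105.2,  246. ]), array([164.8, 294.7]), array([ 75. , 245.5]), array([-15.1, 295.7])]
pad [ 442.9 -325.5] [array([-99.6, 186.7]), array([170.6, 236.8]), array([ 80.2, 189.5]), array([-10.1, 236.3])]
line [678.4 -27.7] (np.float64(75.6789896707816), np.float64(240.09660519947496))
handle end [ 395.94238119 -391.8157399 ] blade [ 444.51062223 -256.85434976] (np.float64(-19.965284070537383), np.float64(194.78630546534086))
top padrect (array([ 442.6, -324. ]), array([184.3, 234.3]), 80.1)
top line (array([676. , -30.8]), array([241.2,  18.8]), 74.74)
scene padrect (array([ 439.5, -326.5]), array([187.6, 239.9]), 79.86)
scene line (array([676.3, -27.1]), array([237.6,  14.2]), 74.99)
```

```bash
cat > need.py <<'E'
import sys, numpy as np
from scipy.spatial.transform import Rotation as R
from plant import robot
def need(x,y,z,yaw,show=True):
    "target TCP mm, tool-x yaw deg, pointing down"
    s=robot.state(); w=s['eef_rot']; r=R.from_quat([w[1],w[2],w[3],w[0]])
    t=R.from_euler('z',yaw,degrees=True)*R.from_euler('x',180,degrees=True)
    d=r.inv().apply(np.array([x,y,z])/1000-s['tool_pos'])*100
    a=np.degrees((r.inv()*t).as_rotvec())
    tx=r.as_matrix()[:,0]
    print('t',round(s['time'],2),'pos',(s['tool_pos']*1000).round(1),'yaw',round(np.degrees(np.arctan2(tx[1],tx[0])),2),'w',round(s['width']*1000,1),'F',s['force'].round(1))
    print('shift cm',d.round(2),'turn deg',a.round(2))
if __name__=='__main__': need(*map(float,sys.argv[1:5]))
E
python3 need.py 423.3 -317.3 120 70.1
```

```text
t 0.1 pos [ 250.  -572.5  221.9] yaw 23.59 w 87.0 F [ 0.1  0.2 -0.7]
shift cm [ 26.09 -16.43  10.2 ] turn deg [-7.000e-02 -2.000e-02 -4.651e+01]
```

Call:
drive_tool --deltas '[{"tx": 2.6, "ty": -1.6, "tz": 1.0, "az": -5, "grip": 8.7}, {"tx": 5.2, "ty": -3.2, "tz": 2.0, "az": -10, "grip": 8.7}, {"tx": 7.8, "ty": -4.9, "tz": 3.0, "az": -15, "grip": 8.7}, {"tx": 10.5, "ty": -6.6, "tz": 4.0, "az": -20, "grip": 8.7}, {"tx": 13.1, "ty": -8.2, "tz": 5.1, "az": -25, "grip": 8.7}, {"tx": 15.7, "ty": -9.9, "tz": 6.1, "az": -30, "grip": 8.7}, {"tx": 18.3, "ty": -11.5, "tz": 7.1, "az": -35, "grip": 8.7}, {"tx": 21.0, "ty": -13.2, "tz": 8.2, "az": -40, "grip": 8.7}, {"tx": 24.0, "ty": -15.1, "tz": 9.3, "az": -44, "grip": 8.7}, {"tx": 26.1, "ty": -16.4, "tz": 10.2, "az": -46.5, "grip": 8.7}]'

```text
invalid input at $.deltas[0]: expected keys tx, ty, tz, ax, ay, az, grip
```

Call:
drive_tool --deltas '[{"tz": 0, "grip": 5}, {"tz": 0, "grip": 5}, {"tz": 0, "grip": 5}]'

```text
invalid input at $.deltas[0]: expected keys tx, ty, tz, ax, ay, az, grip
```

```bash
python3 need.py 423.3 -317.3 15 70.1
```

```text
t 0.1 pos [ 250.  -572.5  221.9] yaw 23.59 w 87.0 F [ 0.1  0.2 -0.7]
shift cm [ 26.09 -16.42  20.7 ] turn deg [-7.000e-02 -2.000e-02 -4.651e+01]
```

Call:
drive_tool --deltas '[{"tx": 2.6, "ty": -1.6, "tz": 1.0, "ax": 0, "ay": 0, "az": -5, "grip": 8.7}, {"tx": 5.2, "ty": -3.2, "tz": 2.0, "ax": 0, "ay": 0, "az": -10, "grip": 8.7}, {"tx": 7.8, "ty": -4.9, "tz": 3.0, "ax": 0, "ay": 0, "az": -15, "grip": 8.7}, {"tx": 10.5, "ty": -6.6, "tz": 4.0, "ax": 0, "ay": 0, "az": -20, "grip": 8.7}, {"tx": 13.1, "ty": -8.2, "tz": 5.1, "ax": 0, "ay": 0, "az": -25, "grip": 6}, {"tx": 15.7, "ty": -9.9, "tz": 6.1, "ax": 0, "ay": 0, "az": -30, "grip": 6}, {"tx": 18.3, "ty": -11.5, "tz": 7.1, "ax": 0, "ay": 0, "az": -35, "grip": 6}, {"tx": 21.0, "ty": -13.2, "tz": 8.2, "ax": 0, "ay": 0, "az": -40, "grip": 6}, {"tx": 24.0, "ty": -15.1, "tz": 9.3, "ax": 0, "ay": 0, "az": -44, "grip": 6}, {"tx": 26.1, "ty": -16.4, "tz": 10.2, "ax": 0, "ay": 0, "az": -46.5, "grip": 6}]'

```text
time: 0.93
tool_pos: [0.4249, -0.3148, 0.1196]
eef_rot: [-0.001, 0.817, 0.577, 0.0]
force: [0.5, 1.2, -0.8]
width: 0.0618
grasp_force: 0.0
```

Call:
drive_tool --deltas '[{"tx": 0, "ty": 0, "tz": 0, "ax": 0, "ay": 0, "az": 0, "grip": 6}, {"tx": 0, "ty": 0, "tz": 0, "ax": 0, "ay": 0, "az": 0, "grip": 6}, {"tx": 0, "ty": 0, "tz": 0, "ax": 0, "ay": 0, "az": 0, "grip": 6}]'

```text
time: 1.18
tool_pos: [0.4232, -0.3188, 0.1205]
eef_rot: [0.0, 0.819, 0.574, -0.0]
force: [-0.4, -0.3, 0.7]
width: 0.0601
grasp_force: 0.0
```

```bash
python3 need.py 423.3 -317.3 15 70.1
```

```text
t 1.18 pos [ 423.2 -318.8  120.5] yaw 70.02 w 60.1 F [-0.4 -0.3  0.7]
shift cm [ 0.15 -0.04 10.55] turn deg [-0.02  0.03 -0.08]
```

Call:
drive_tool --deltas '[{"tx": 0, "ty": 0, "tz": 2, "ax": 0, "ay": 0, "az": 0, "grip": 6}, {"tx": 0, "ty": 0, "tz": 4.5, "ax": 0, "ay": 0, "az": 0, "grip": 6}, {"tx": 0, "ty": 0, "tz": 7, "ax": 0, "ay": 0, "az": 0, "grip": 6}, {"tx": 0, "ty": 0, "tz": 9, "ax": 0, "ay": 0, "az": 0, "grip": 6}, {"tx": 0, "ty": 0, "tz": 10, "ax": 0, "ay": 0, "az": 0, "grip": 6}, {"tx": 0, "ty": 0, "tz": 10.5, "ax": 0, "ay": 0, "az": 0, "grip": 6}, {"tx": 0, "ty": 0, "tz": 10.5, "ax": 0, "ay": 0, "az": 0, "grip": 6}, {"tx": 0, "ty": 0, "tz": 10.5, "ax": 0, "ay": 0, "az": 0, "grip": 6}, {"tx": 0, "ty": 0, "tz": 10.5, "ax": 0, "ay": 0, "az": 0, "grip": 6}]'

```text
time: 1.93
tool_pos: [0.4244, -0.3188, 0.0169]
eef_rot: [0.001, 0.819, 0.574, 0.0]
force: [0.3, 0.1, -0.5]
width: 0.0602
grasp_force: 0.0
```

```bash
python3 need.py 423.3 -317.3 15 70.1
python3 - <<'E'
from h import *
c=cap('scene'); save(c,'g1.png',(100,90,320,240),3)
E
```

```text
t 1.93 pos [ 424.4 -318.8   16.9] yaw 70.07 w 60.2 F [ 0.3  0.1 -0.5]
shift cm [ 0.1  -0.16  0.19] turn deg [ 0.11  0.04 -0.03]
```

View pics/g1.png

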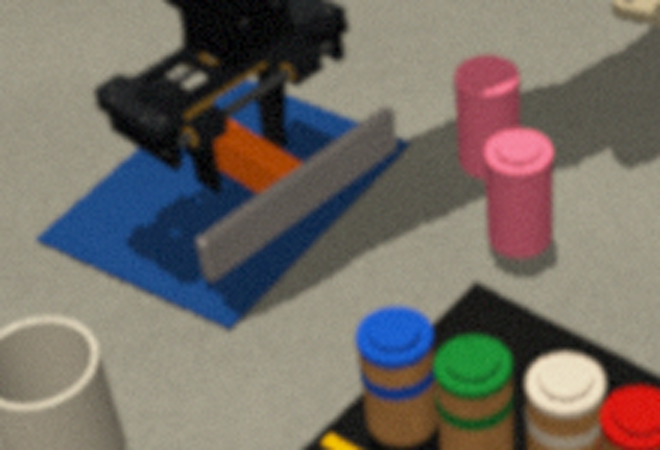

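The fingers at (210,160) and (270,100) straddle the orange handle cleanly, so I'll close and lift a little.

Call:
drive_tool --deltas '[{"tx": 0, "ty": 0, "tz": 0, "ax": 0, "ay": 0, "az": 0, "grip": 1.5}, {"tx": 0, "ty": 0, "tz": 0, "ax": 0, "ay": 0, "az": 0, "grip": 1.5}, {"tx": 0, "ty": 0, "tz": 0, "ax": 0, "ay": 0, "az": 0, "grip": 1.5}, {"tx": 0, "ty": 0, "tz": 0, "ax": 0, "ay": 0, "az": 0, "grip": 1.5}, {"tx": 0, "ty": 0, "tz": 0, "ax": 0, "ay": 0, "az": 0, "grip": 1.5}, {"tx": 0, "ty": 0, "tz": 0, "ax": 0, "ay": 0, "az": 0, "grip": 1.5}, {"tx": 0, "ty": 0, "tz": 0, "ax": 0, "ay": 0, "az": 0, "grip": 1.5}, {"tx": 0, "ty": 0, "tz": 0, "ax": 0, "ay": 0, "az": 0, "grip": 1.5}]'

```text
time: 2.65
tool_pos: [0.4237, -0.318, 0.0156]
eef_rot: [0.0, 0.819, 0.574, -0.0]
force: [-0.2, 0.2, 0.7]
width: 0.0218
grasp_force: 30.0
```

```bash
python3 need.py 423.3 -317.3 15 70.1
```

```text
t 2.65 pos [ 423.7 -318.    15.6] yaw 70.1 w 21.8 F [-0.2  0.2  0.7]
shift cm [ 0.05 -0.06  0.06] turn deg [ 0.  0. -0.]
```

Call:
drive_tool --deltas '[{"tx": 0, "ty": 0, "tz": -0.5, "ax": 0, "ay": 0, "az": 0, "grip": 1.5}, {"tx": 0, "ty": 0, "tz": -1.5, "ax": 0, "ay": 0, "az": 0, "grip": 1.5}, {"tx": 0, "ty": 0, "tz": -3, "ax": 0, "ay": 0, "az": 0, "grip": 1.5}, {"tx": 0, "ty": 0, "tz": -5, "ax": 0, "ay": 0, "az": 0, "grip": 1.5}, {"tx": 0, "ty": 0, "tz": -7, "ax": 0, "ay": 0, "az": 0, "grip": 1.5}, {"tx": 0, "ty": 0, "tz": -9, "ax": 0, "ay": 0, "az": 0, "grip": 1.5}, {"tx": 0, "ty": 0, "tz": -10.5, "ax": 0, "ay": 0, "az": 0, "grip": 1.5}, {"tx": 0, "ty": 0, "tz": -11.5, "ax": 0, "ay": 0, "az": 0, "grip": 1.5}, {"tx": 0, "ty": 0, "tz": -12, "ax": 0, "ay": 0, "az": 0, "grip": 1.5}, {"tx": 0, "ty": 0, "tz": -12, "ax": 0, "ay": 0, "az": 0, "grip": 1.5}]'

```text
time: 3.48
tool_pos: [0.4241, -0.3183, 0.1367]
eef_rot: [0.001, 0.819, 0.574, 0.0]
force: [0.2, 0.0, -2.8]
width: 0.0218
grasp_force: 30.0
```

```bash
python3 need.py 499 19 136 -15
```

```text
t 3.48 pos [ 424.1 -318.3  136.7] yaw 70.09 w 21.8 F [ 0.2  0.  -2.8]
shift cm [34.26 -4.44  0.04] turn deg [ 1.000e-01 -4.000e-02  8.509e+01]
```

Call:
drive_tool --deltas '[{"tx": 0.7, "ty": -0.1, "tz": 0, "ax": 0, "ay": 0, "az": 2, "grip": 1.5}, {"tx": 2, "ty": -0.3, "tz": 0, "ax": 0, "ay": 0, "az": 6, "grip": 1.5}, {"tx": 4, "ty": -0.5, "tz": 0, "ax": 0, "ay": 0, "az": 10, "grip": 1.5}, {"tx": 6, "ty": -0.8, "tz": 0, "ax": 0, "ay": 0, "az": 15, "grip": 1.5}, {"tx": 8, "ty": -1, "tz": 0, "ax": 0, "ay": 0, "az": 20, "grip": 1.5}, {"tx": 10, "ty": -1.3, "tz": 0, "ax": 0, "ay": 0, "az": 25, "grip": 1.5}, {"tx": 12, "ty": -1.6, "tz": 0, "ax": 0, "ay": 0, "az": 30, "grip": 1.5}, {"tx": 14, "ty": -1.8, "tz": 0, "ax": 0, "ay": 0, "az": 35, "grip": 1.5}, {"tx": 15.5, "ty": -2, "tz": 0, "ax": 0, "ay": 0, "az": 40, "grip": 1.5}, {"tx": 16, "ty": -2.1, "tz": 0, "ax": 0, "ay": 0, "az": 42, "grip": 1.5}]'

```text
time: 4.32
tool_pos: [0.4585, -0.1574, 0.1346]
eef_rot: [-0.001, 0.97, 0.242, -0.0]
force: [-0.3, -1.2, -1.7]
width: 0.0216
grasp_force: 30.0
```

```bash
python3 need.py 499.2 18.9 136 -15
```

```text
t 4.32 pos [ 458.5 -157.4  134.6] yaw 27.99 w 21.6 F [-0.3 -1.2 -1.7]
shift cm [ 11.87 -13.66  -0.12] turn deg [-0.09  0.07 42.99]
```

Call:
drive_tool --deltas '[{"tx": 0.5, "ty": -0.6, "tz": 0, "ax": 0, "ay": 0, "az": 2, "grip": 1.5}, {"tx": 1.5, "ty": -1.7, "tz": 0, "ax": 0, "ay": 0, "az": 6, "grip": 1.5}, {"tx": 3, "ty": -3.5, "tz": 0, "ax": 0, "ay": 0, "az": 11, "grip": 1.5}, {"tx": 4.5, "ty": -5.2, "tz": 0, "ax": 0, "ay": 0, "az": 17, "grip": 1.5}, {"tx": 6, "ty": -7, "tz": 0, "ax": 0, "ay": 0, "az": 23, "grip": 1.5}, {"tx": 7.5, "ty": -8.7, "tz": 0, "ax": 0, "ay": 0, "az": 29, "grip": 1.5}, {"tx": 9, "ty": -10.5, "tz": 0, "ax": 0, "ay": 0, "az": 35, "grip": 1.5}, {"tx": 10.5, "ty": -12.2, "tz": 0, "ax": 0, "ay": 0, "az": 39.5, "grip": 1.5}, {"tx": 11.5, "ty": -13.3, "tz": 0, "ax": 0, "ay": 0, "az": 42, "grip": 1.5}, {"tx": 11.9, "ty": -13.7, "tz": 0, "ax": 0, "ay": 0, "az": 43, "grip": 1.5}]'

```text
time: 5.15
tool_pos: [0.4985, 0.0195, 0.1346]
eef_rot: [-0.0, 0.992, -0.129, -0.001]
force: [-0.4, 0.9, -2.3]
width: 0.0219
grasp_force: 30.0
```

Call:
drive_tool --deltas '[{"tx": 0, "ty": 0, "tz": 0, "ax": 0, "ay": 0, "az": 0, "grip": 1.5}, {"tx": 0, "ty": 0, "tz": 0, "ax": 0, "ay": 0, "az": 0, "grip": 1.5}, {"tx": 0, "ty": 0, "tz": 0, "ax": 0, "ay": 0, "az": 0, "grip": 1.5}, {"tx": 0, "ty": 0, "tz": 0, "ax": 0, "ay": 0, "az": 0, "grip": 1.5}]'

```text
time: 5.48
tool_pos: [0.4986, 0.0155, 0.1352]
eef_rot: [0.0, 0.991, -0.13, -0.0]
force: [0.4, -0.2, -1.7]
width: 0.022
grasp_force: 30.0
```

```bash
python3 need.py 499.2 18.9 18 -15
python3 - <<'E'
from meas import *
for n in('top','scene'):
    c=cap(n); np.savez(n+'1.npz',**c); X=cloud(c); s=hsv(c)[...,1]
    if n=='top': save(c,'a1.png',(220,120,420,300),4)
    from plant import robot
    z=robot.state()['tool_pos'][2]+.0284
    k=(X[...,2]>z-.006)&(X[...,2]<z+.008)&(X[...,0]>.4)&(X[...,0]<.66)&(abs(X[...,1])<.2)
    m=big(k); print(n,z,m.sum(),rect(X[...,:2][m]))
    u_=np.array([.9659,-.2588]); w_=np.array([.2588,.9659]); Q=(X[...,:2][m]*1000-[676,-28.5]); a=Q@u_; b=Q@w_
    f=a>np.percentile(a,99)-12
    print('front',np.percentile(a,[95,99]),'b',np.percentile(b[f],[1,99]),'slope deg',np.degrees(np.polyfit(b[f],a[f],1)[0]),a[f].mean())
E
```

```text
t 5.48 pos [498.6  15.5 135.2] yaw -14.95 w 22.0 F [ 0.4 -0.2 -1.7]
shift cm [-0.03 -0.35 11.72] turn deg [0.03 0.03 0.05]
top 0.1637171791990496 73 (array([540.5, -76.5]), array([41.5, 11.4]), 72.83)
front [-113.52488773 -112.91721304] b [-102.14344125  -61.40004894] slope deg 1.709969618832901 -118.56097663432901
scene 0.16381874726999346 1011 (array([527.1,   6.9]), array([200.7,  86.8]), 74.98)
front [-112.09690369 -110.82749272] b [-102.24020187   95.5092305 ] slope deg -0.07366190148512496 -115.85101822026225
```

View pics/a1.png

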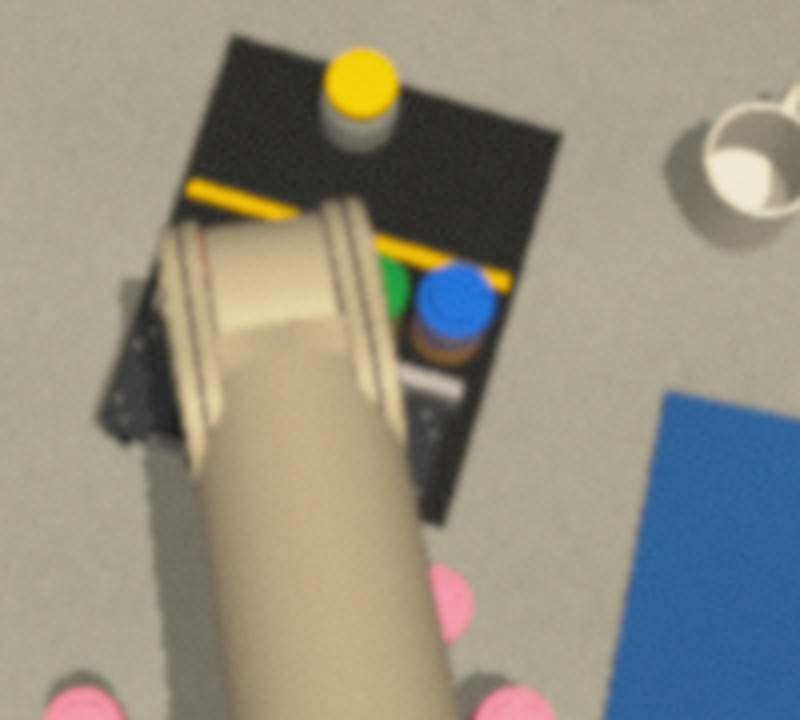

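The blade is square to the line (0.07° off) and sits 3.4 mm off centre along it. It clears the rear of the cups by about 11 mm, so I'll correct the offset and lower it.

Call:
drive_tool --deltas '[{"tx": 0, "ty": -0.3, "tz": 0.5, "ax": 0, "ay": 0, "az": 0, "grip": 1.5}, {"tx": 0, "ty": -0.3, "tz": 1.5, "ax": 0, "ay": 0, "az": 0, "grip": 1.5}, {"tx": 0, "ty": -0.3, "tz": 3, "ax": 0, "ay": 0, "az": 0, "grip": 1.5}, {"tx": 0, "ty": -0.3, "tz": 5, "ax": 0, "ay": 0, "az": 0, "grip": 1.5}, {"tx": 0, "ty": -0.3, "tz": 7, "ax": 0, "ay": 0, "az": 0, "grip": 1.5}, {"tx": 0, "ty": -0.3, "tz": 9, "ax": 0, "ay": 0, "az": 0, "grip": 1.5}, {"tx": 0, "ty": -0.3, "tz": 10.5, "ax": 0, "ay": 0, "az": 0, "grip": 1.5}, {"tx": 0, "ty": -0.3, "tz": 11.4, "ax": 0, "ay": 0, "az": 0, "grip": 1.5}, {"tx": 0, "ty": -0.3, "tz": 11.7, "ax": 0, "ay": 0, "az": 0, "grip": 1.5}, {"tx": 0, "ty": -0.3, "tz": 11.7, "ax": 0, "ay": 0, "az": 0, "grip": 1.5}]'

```text
time: 6.42
tool_pos: [0.4992, 0.0195, 0.0178]
eef_rot: [-0.0, 0.992, -0.13, -0.001]
force: [0.3, -0.3, -2.2]
width: 0.0215
grasp_force: 30.0
```

```bash
python3 need.py 499.2 18.9 18 -15
python3 - <<'E'
from h import *
c=cap('scene'); np.savez('scene2.npz',**c); save(c,'a2.png',(160,90,360,300),2.8)
E
```

```text
t 6.42 pos [499.2  19.5  17.8] yaw -14.89 w 21.5 F [ 0.3 -0.3 -2.2]
shift cm [ 0.01  0.06 -0.02] turn deg [0.01 0.07 0.11]
```

View pics/a2.png

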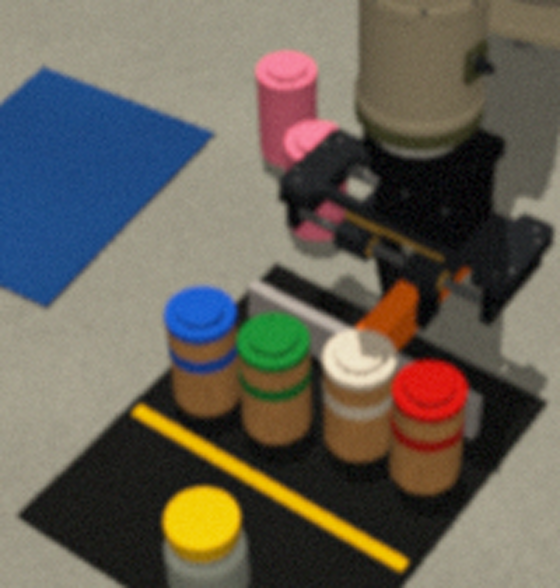

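The blade is down behind all four cups with a clear gap, at about (250,290)–(475,410) in the crop. I'll push slowly.

Call:
drive_tool --deltas '[{"tx": 0.2, "ty": 0, "tz": 0, "ax": 0, "ay": 0, "az": 0, "grip": 1.5}, {"tx": 0.5, "ty": 0, "tz": 0, "ax": 0, "ay": 0, "az": 0, "grip": 1.5}, {"tx": 0.9, "ty": 0, "tz": 0, "ax": 0, "ay": 0, "az": 0, "grip": 1.5}, {"tx": 1.3, "ty": 0, "tz": 0, "ax": 0, "ay": 0, "az": 0, "grip": 1.5}, {"tx": 1.7, "ty": 0, "tz": 0, "ax": 0, "ay": 0, "az": 0, "grip": 1.5}, {"tx": 2.1, "ty": 0, "tz": 0, "ax": 0, "ay": 0, "az": 0, "grip": 1.5}, {"tx": 2.5, "ty": 0, "tz": 0, "ax": 0, "ay": 0, "az": 0, "grip": 1.5}, {"tx": 2.9, "ty": 0, "tz": 0, "ax": 0, "ay": 0, "az": 0, "grip": 1.5}, {"tx": 3.2, "ty": 0, "tz": 0, "ax": 0, "ay": 0, "az": 0, "grip": 1.5}, {"tx": 3.5, "ty": 0, "tz": 0, "ax": 0, "ay": 0, "az": 0, "grip": 1.5}]'

```text
time: 7.3
tool_pos: [0.5337, 0.0103, 0.0184]
eef_rot: [0.0, 0.992, -0.13, -0.0]
force: [-3.2, 0.6, 0.0]
width: 0.0216
grasp_force: 30.0
```

Call:
drive_tool --deltas '[{"tx": 0.4, "ty": 0, "tz": 0, "ax": 0, "ay": 0, "az": 0, "grip": 1.5}, {"tx": 0.8, "ty": 0, "tz": 0, "ax": 0, "ay": 0, "az": 0, "grip": 1.5}, {"tx": 1.2, "ty": 0, "tz": 0, "ax": 0, "ay": 0, "az": 0, "grip": 1.5}, {"tx": 1.6, "ty": 0, "tz": 0, "ax": 0, "ay": 0, "az": 0, "grip": 1.5}, {"tx": 2.0, "ty": 0, "tz": 0, "ax": 0, "ay": 0, "az": 0, "grip": 1.5}, {"tx": 2.4, "ty": 0, "tz": 0, "ax": 0, "ay": 0, "az": 0, "grip": 1.5}, {"tx": 2.8, "ty": 0, "tz": 0, "ax": 0, "ay": 0, "az": 0, "grip": 1.5}, {"tx": 3.2, "ty": 0, "tz": 0, "ax": 0, "ay": 0, "az": 0, "grip": 1.5}, {"tx": 3.5, "ty": 0, "tz": 0, "ax": 0, "ay": 0, "az": 0, "grip": 1.5}, {"tx": 3.7, "ty": 0, "tz": 0, "ax": 0, "ay": 0, "az": 0, "grip": 1.5}]'

```text
time: 8.13
tool_pos: [0.5697, 0.0007, 0.0185]
eef_rot: [0.0, 0.992, -0.13, 0.0]
force: [-3.6, 1.8, -1.6]
width: 0.0215
grasp_force: 30.0
```

```bash
cat > cups.py <<'E'
from meas import *
c=cap('scene'); X=cloud(c); H=hsv(c); im=c['img'].astype(int)
u_=np.array([.9659,-.2588]); w_=np.array([.2588,.9659])
s=robot.state(); t=(s['tool_pos'][:2]*1000-[676,-28.5]); print('t',round(s['time'],2),'TCP line frame',(t@u_).round(1),(t@w_).round(1),'z',s['tool_pos'][2].round(4),'F',s['force'].round(1),s['eef_rot'].round(4))
Q=(X[...,:2]*1000-[676,-28.5]); a=Q@u_; b=Q@w_
t=((X[...,2]>.086)&(X[...,2]<.105)&(abs(b)<130)&(a>-100)&(a<60)).astype(np.uint8)
t=cv2.erode(t,np.ones((2,2),np.uint8))
n,l,st,_=cv2.connectedComponentsWithStats(t)
for i in range(1,n):
    if st[i,4]>100:
        k=l==i; cc,r=cv2.minEnclosingCircle(np.stack([a[k],b[k]],1).astype(np.float32)); print(np.median(im[k],0),'line xy circle',np.round(cc,1),round(r,1),st[i,4], 'z',X[...,2][k].mean().round(4))
k=(X[...,2]>.026)&(X[...,2]<.056)&(H[...,1]<70)&(a<-20)&(a>-60)&(abs(b)<115)
if k.sum()>20: print('blade px',k.sum(),np.percentile(a[k],[2,50,98]))
np.savez('scene_l.npz',**c)
m=(H[...,0]>20)&(H[...,0]<32)&(H[...,1]>120)&(H[...,2]>90)&(X[...,2]<.02)&(abs(a)<15)&(abs(b)<125)
if m.any(): P=pts_z(c,m,.004)*1000-[676,-28.5]; print('line x in this frame',np.median(P@u_).round(1),m.sum())
E
python3 cups.py
```

```text
t 8.18 TCP line frame -110.0 0.7 z 0.0185 F [-1.8  0.6 -2.2] [-0.000e+00  9.915e-01 -1.298e-01  2.000e-04]
[ 27.  94. 204.] line xy circle [-15. -84.] 24.9 374 z 0.0939
[ 31. 144.  54.] line xy circle [-15.9 -26.6] 25.5 430 z 0.094
[152. 139. 120.] line xy circle [-15.7  29.6] 25.2 440 z 0.0941
[217.  25.  18.] line xy circle [-16.2  85.1] 24.5 458 z 0.094
blade px 36 [-51.97578186 -47.55913104 -42.53743764]
line x in this frame 0.3 212
```

Call:
drive_tool --deltas '[{"tx": 0.2, "ty": 0, "tz": 0, "ax": 0, "ay": 0, "az": 0, "grip": 1.5}, {"tx": 0.5, "ty": 0, "tz": 0, "ax": 0, "ay": 0, "az": 0, "grip": 1.5}, {"tx": 0.8, "ty": 0, "tz": 0, "ax": 0, "ay": 0, "az": 0, "grip": 1.5}, {"tx": 1.05, "ty": 0, "tz": 0, "ax": 0, "ay": 0, "az": 0, "grip": 1.5}, {"tx": 1.25, "ty": 0, "tz": 0, "ax": 0, "ay": 0, "az": 0, "grip": 1.5}, {"tx": 1.4, "ty": 0, "tz": 0, "ax": 0, "ay": 0, "az": 0, "grip": 1.5}, {"tx": 1.5, "ty": 0, "tz": 0, "ax": 0, "ay": 0, "az": 0, "grip": 1.5}, {"tx": 1.5, "ty": 0, "tz": 0, "ax": 0, "ay": 0, "az": 0, "grip": 1.5}, {"tx": 1.5, "ty": 0, "tz": 0, "ax": 0, "ay": 0, "az": 0, "grip": 1.5}]'

```text
time: 8.93
tool_pos: [0.5841, -0.0031, 0.0186]
eef_rot: [0.0, 0.992, -0.13, 0.0]
force: [-1.0, -0.1, -3.0]
width: 0.0215
grasp_force: 30.0
```

```bash
python3 cups.py
python3 - <<'E'
from h import *
c=dict(np.load('scene_l.npz')); save(c,'a3.png',(160,130,350,310),4)
E
```

```text
t 8.98 TCP line frame -95.4 0.7 z 0.0186 F [-1.6  0.5 -2.6] [ 0.000e+00  9.915e-01 -1.298e-01  3.000e-04]
[ 28.  94. 203.] line xy circle [ -1.4 -84.5] 25.1 396 z 0.094
[ 31. 144.  53.] line xy circle [ -1.1 -27.4] 24.8 428 z 0.094
[153. 140. 120.] line xy circle [-1.4 30.7] 25.0 454 z 0.0939
[217.  25.  18.] line xy circle [-1.2 84.2] 24.6 479 z 0.0939
blade px 37 [-37.27066916 -33.32219218 -27.75201312]
line x in this frame 0.5 28
```

View pics/a3.png

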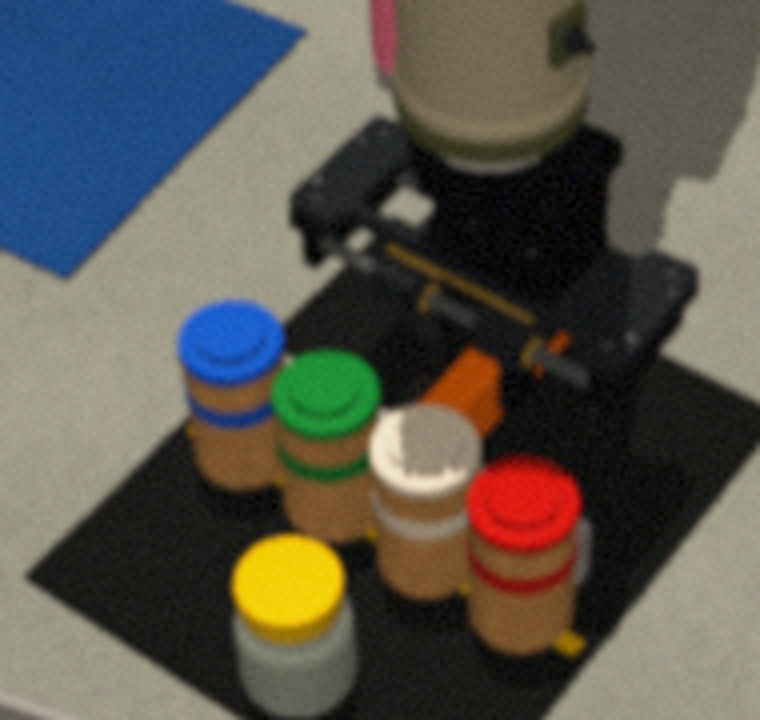

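The cups are upright and in a row, about 1–1.5 mm short of the line centre. I'll nudge them a little further, back straight off, then measure.

Call:
drive_tool --deltas '[{"tx": 0.05, "ty": 0, "tz": 0, "ax": 0, "ay": 0, "az": 0, "grip": 1.5}, {"tx": 0.1, "ty": 0, "tz": 0, "ax": 0, "ay": 0, "az": 0, "grip": 1.5}, {"tx": 0.13, "ty": 0, "tz": 0, "ax": 0, "ay": 0, "az": 0, "grip": 1.5}, {"tx": 0.13, "ty": 0, "tz": 0, "ax": 0, "ay": 0, "az": 0, "grip": 1.5}, {"tx": 0.13, "ty": 0, "tz": 0, "ax": 0, "ay": 0, "az": 0, "grip": 1.5}]'

```text
time: 9.4
tool_pos: [0.585, -0.0033, 0.0186]
eef_rot: [0.0, 0.992, -0.13, -0.0]
force: [-3.4, 0.3, -1.1]
width: 0.0214
grasp_force: 30.0
```

```bash
python3 cups.py
```

```text
t 9.45 TCP line frame -94.4 0.8 z 0.0186 F [-4.3  0.7 -0.9] [ 0.      0.9916 -0.1297 -0.    ]
[ 28.  94. 203.] line xy circle [ -0. -84.] 25.1 398 z 0.094
[ 31. 143.  53.] line xy circle [  0.8 -26.8] 25.0 439 z 0.0938
[152.  139.5 120. ] line xy circle [-0.7 29.9] 25.2 458 z 0.0941
[217.  25.  18.] line xy circle [-0.4 84.8] 25.4 490 z 0.094
blade px 33 [-37.23681036 -32.83648433 -26.17739336]
line x in this frame 0.1 25
```

Call:
drive_tool --deltas '[{"tx": -0.2, "ty": 0, "tz": 0, "ax": 0, "ay": 0, "az": 0, "grip": 1.5}, {"tx": -0.6, "ty": 0, "tz": 0, "ax": 0, "ay": 0, "az": 0, "grip": 1.5}, {"tx": -1.3, "ty": 0, "tz": 0, "ax": 0, "ay": 0, "az": 0, "grip": 1.5}, {"tx": -2.3, "ty": 0, "tz": 0, "ax": 0, "ay": 0, "az": 0, "grip": 1.5}, {"tx": -3.5, "ty": 0, "tz": 0, "ax": 0, "ay": 0, "az": 0, "grip": 1.5}, {"tx": -4.7, "ty": 0, "tz": 0, "ax": 0, "ay": 0, "az": 0, "grip": 1.5}, {"tx": -5.8, "ty": 0, "tz": 0, "ax": 0, "ay": 0, "az": 0, "grip": 1.5}, {"tx": -6.6, "ty": 0, "tz": 0, "ax": 0, "ay": 0, "az": 0, "grip": 1.5}, {"tx": -7, "ty": 0, "tz": 0, "ax": 0, "ay": 0, "az": 0, "grip": 1.5}]'

```text
time: 10.2
tool_pos: [0.5164, 0.0149, 0.0187]
eef_rot: [0.0, 0.992, -0.129, 0.0]
force: [-0.3, -0.2, -1.6]
width: 0.0219
grasp_force: 30.0
```

```bash
python3 cups.py; python3 need.py 499.2 18.9 138 -15
```

```text
t 10.25 TCP line frame -165.5 0.7 z 0.0187 F [-0.1 -0.1 -1.8] [ 2.000e-04  9.916e-01 -1.294e-01  0.000e+00]
[ 27.  94. 203.] line xy circle [  0.3 -85. ] 25.3 400 z 0.0941
[ 31. 143.  53.] line xy circle [  0.2 -27.2] 25.2 422 z 0.094
[234. 223. 196.] line xy circle [-0.1 30.1] 24.7 464 z 0.094
[219.  26.  19.] line xy circle [-0.7 84.5] 26.1 469 z 0.0939
line x in this frame -0.4 23
t 10.25 pos [516.3  15.   18.7] yaw -14.87 w 21.8 F [-0.1 -0.1 -1.8]
shift cm [ -1.75   0.06 -11.93] turn deg [ 0.02 -0.01  0.13]
```

The cups are on the line within about 0.5 mm. Next I'll lift and carry the straight-edge back.

Call:
drive_tool --deltas '[{"tx": -0.2, "ty": 0, "tz": -0.5, "ax": 0, "ay": 0, "az": 0, "grip": 1.5}, {"tx": -0.5, "ty": 0, "tz": -1.5, "ax": 0, "ay": 0, "az": 0, "grip": 1.5}, {"tx": -1, "ty": 0, "tz": -3, "ax": 0, "ay": 0, "az": 0, "grip": 1.5}, {"tx": -1.5, "ty": 0, "tz": -5, "ax": 0, "ay": 0, "az": 0, "grip": 1.5}, {"tx": -1.5, "ty": 0, "tz": -7, "ax": 0, "ay": 0, "az": 0, "grip": 1.5}, {"tx": -1.5, "ty": 0, "tz": -9, "ax": 0, "ay": 0, "az": 0, "grip": 1.5}, {"tx": -1.5, "ty": 0, "tz": -10.8, "ax": 0, "ay": 0, "az": 0, "grip": 1.5}, {"tx": -1.5, "ty": 0, "tz": -11.8, "ax": 0, "ay": 0, "az": 0, "grip": 1.5}, {"tx": -1.5, "ty": 0, "tz": -12, "ax": 0, "ay": 0, "az": 0, "grip": 1.5}]'

```text
time: 11.0
tool_pos: [0.5043, 0.0186, 0.1411]
eef_rot: [-0.0, 0.992, -0.13, 0.002]
force: [0.8, 0.4, -2.3]
width: 0.0219
grasp_force: 30.0
```

```bash
python3 need.py 441 -325.5 138 80
```

```text
t 11.0 pos [504.3  18.6 141.1] yaw -14.91 w 21.9 F [ 0.8  0.4 -2.3]
shift cm [ 2.74 34.88  0.29] turn deg [  0.15  -0.21 -94.91]
```

Call:
drive_tool --deltas '[{"tx": 0.1, "ty": 0.7, "tz": 0, "ax": 0, "ay": 0, "az": -2, "grip": 1.5}, {"tx": 0.2, "ty": 2, "tz": 0, "ax": 0, "ay": 0, "az": -6, "grip": 1.5}, {"tx": 0.3, "ty": 4, "tz": 0, "ax": 0, "ay": 0, "az": -11, "grip": 1.5}, {"tx": 0.5, "ty": 6, "tz": 0, "ax": 0, "ay": 0, "az": -17, "grip": 1.5}, {"tx": 0.6, "ty": 8.2, "tz": 0, "ax": 0, "ay": 0, "az": -23, "grip": 1.5}, {"tx": 0.8, "ty": 10.4, "tz": 0, "ax": 0, "ay": 0, "az": -29, "grip": 1.5}, {"tx": 1, "ty": 12.6, "tz": 0, "ax": 0, "ay": 0, "az": -35, "grip": 1.5}, {"tx": 1.2, "ty": 14.8, "tz": 0, "ax": 0, "ay": 0, "az": -40.5, "grip": 1.5}, {"tx": 1.3, "ty": 16.5, "tz": 0, "ax": 0, "ay": 0, "az": -45, "grip": 1.5}, {"tx": 1.4, "ty": 17.4, "tz": 0, "ax": 0, "ay": 0, "az": -47, "grip": 1.5}]'

```text
time: 11.83
tool_pos: [0.4705, -0.1557, 0.1376]
eef_rot: [-0.0, 0.961, 0.277, -0.001]
force: [0.8, 0.1, -2.0]
width: 0.0217
grasp_force: 30.0
```

```bash
python3 need.py 441 -325.5 138 80
```

```text
t 11.83 pos [ 470.5 -155.7  137.6] yaw 32.21 w 21.7 F [ 0.8  0.1 -2. ]
shift cm [-11.55  12.8   -0.03] turn deg [ -0.07   0.06 -47.79]
```

Call:
drive_tool --deltas '[{"tx": -0.5, "ty": 0.6, "tz": 0, "ax": 0, "ay": 0, "az": -2, "grip": 1.5}, {"tx": -1.5, "ty": 1.7, "tz": 0, "ax": 0, "ay": 0, "az": -6, "grip": 1.5}, {"tx": -2.8, "ty": 3.1, "tz": 0, "ax": 0, "ay": 0, "az": -11.5, "grip": 1.5}, {"tx": -4.2, "ty": 4.7, "tz": 0, "ax": 0, "ay": 0, "az": -17.5, "grip": 1.5}, {"tx": -5.7, "ty": 6.3, "tz": 0, "ax": 0, "ay": 0, "az": -23.5, "grip": 1.5}, {"tx": -7.2, "ty": 8, "tz": 0, "ax": 0, "ay": 0, "az": -30, "grip": 1.5}, {"tx": -8.7, "ty": 9.6, "tz": 0, "ax": 0, "ay": 0, "az": -36, "grip": 1.5}, {"tx": -10.1, "ty": 11.2, "tz": 0, "ax": 0, "ay": 0, "az": -42, "grip": 1.5}, {"tx": -11.1, "ty": 12.3, "tz": 0, "ax": 0, "ay": 0, "az": -46, "grip": 1.5}, {"tx": -11.6, "ty": 12.8, "tz": 0, "ax": 0, "ay": 0, "az": -47.8, "grip": 1.5}]'

```text
time: 12.67
tool_pos: [0.44, -0.3257, 0.1374]
eef_rot: [-0.001, 0.766, 0.643, -0.0]
force: [0.3, -0.8, -2.5]
width: 0.0219
grasp_force: 30.0
```

Call:
drive_tool --deltas '[{"tx": 0, "ty": 0, "tz": 0, "ax": 0, "ay": 0, "az": 0, "grip": 1.5}, {"tx": 0, "ty": 0, "tz": 0, "ax": 0, "ay": 0, "az": 0, "grip": 1.5}, {"tx": 0, "ty": 0, "tz": 0, "ax": 0, "ay": 0, "az": 0, "grip": 1.5}, {"tx": 0, "ty": 0, "tz": 0, "ax": 0, "ay": 0, "az": 0, "grip": 1.5}, {"tx": 0, "ty": 0, "tz": 0, "ax": 0, "ay": 0, "az": 0, "grip": 1.5}]'

```text
time: 13.08
tool_pos: [0.4417, -0.3225, 0.1385]
eef_rot: [0.0, 0.766, 0.642, 0.0]
force: [-0.2, -0.3, -1.9]
width: 0.0219
grasp_force: 30.0
```

```bash
python3 need.py 441 -326.2 16.5 80; sed 's/cap(.scene.)/cap("top")/; s/scene_l/top_l/' cups.py > cupst.py; python3 cupst.py; python3 cups.py
python3 - <<'E'
from h import *
c=dict(np.load('top_l.npz')); save(c,'b1.png',(240,125,460,325),3)
E
```

```text
t 13.08 pos [ 441.7 -322.5  138.5] yaw 79.93 w 21.9 F [-0.2 -0.3 -1.9]
shift cm [-0.38 -0.   12.2 ] turn deg [ 0.   -0.   -0.07]
t 13.13 TCP line frame -150.2 -344.8 z 0.1386 F [-0.6  1.  -1. ] [1.000e-04 7.664e-01 6.423e-01 0.000e+00]
[233.  25.  10.] line xy circle [-1.4 83.5] 23.1 189 z 0.0918
[241. 231. 207.] line xy circle [-2.1 28.5] 23.6 193 z 0.092
[ 34. 167.  68.] line xy circle [ -1.8 -27.7] 23.5 187 z 0.0921
[ 38. 121. 222.] line xy circle [ -1.2 -84.8] 23.6 191 z 0.0917
line x in this frame 0.8 51
t 13.18 TCP line frame -150.2 -344.9 z 0.1386 F [ 0.1  0.4 -2.2] [1.000e-04 7.665e-01 6.423e-01 0.000e+00]
[ 27.  93. 202.] line xy circle [ -0.2 -83. ] 25.2 393 z 0.0941
[ 31. 142.  53.] line xy circle [ -0.3 -26.6] 24.9 426 z 0.094
[234. 222. 195.] line xy circle [-0.6 29.7] 25.8 458 z 0.094
[218.  26.  18.] line xy circle [-0.1 84.1] 24.9 489 z 0.0939
line x in this frame -0.7 27
```

View pics/b1.png

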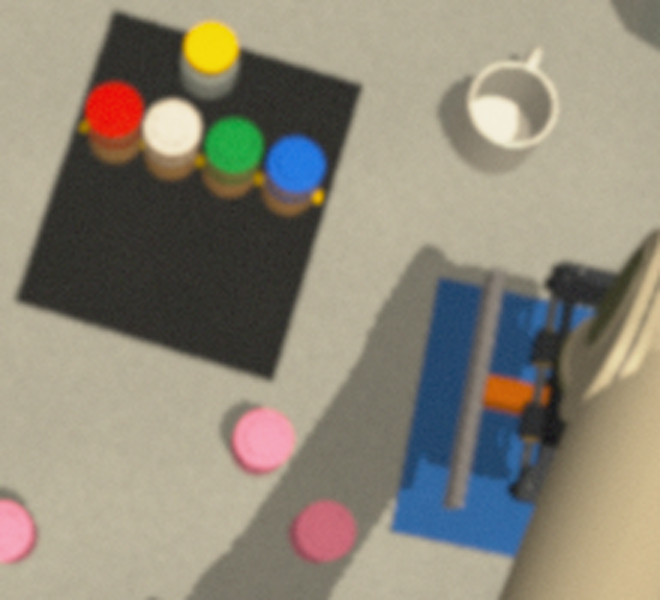

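The top view shows the row standing on the line, with line ends at (82,127) and (318,197) and line visible between the cups. The straight-edge is square over the pad, so I'll lower it.

Call:
drive_tool --deltas '[{"tx": -0.2, "ty": 0, "tz": 1, "ax": 0, "ay": 0, "az": 0, "grip": 1.5}, {"tx": -0.2, "ty": 0, "tz": 3, "ax": 0, "ay": 0, "az": 0, "grip": 1.5}, {"tx": -0.2, "ty": 0, "tz": 5, "ax": 0, "ay": 0, "az": 0, "grip": 1.5}, {"tx": -0.2, "ty": 0, "tz": 7, "ax": 0, "ay": 0, "az": 0, "grip": 1.5}, {"tx": -0.2, "ty": 0, "tz": 9, "ax": 0, "ay": 0, "az": 0, "grip": 1.5}, {"tx": -0.2, "ty": 0, "tz": 10.5, "ax": 0, "ay": 0, "az": 0, "grip": 1.5}, {"tx": -0.2, "ty": 0, "tz": 11.2, "ax": 0, "ay": 0, "az": 0, "grip": 1.5}, {"tx": -0.2, "ty": 0, "tz": 11.4, "ax": 0, "ay": 0, "az": 0, "grip": 1.5}, {"tx": -0.2, "ty": 0, "tz": 11.4, "ax": 0, "ay": 0, "az": 0, "grip": 1.5}, {"tx": -0.2, "ty": 0, "tz": 11.4, "ax": 0, "ay": 0, "az": 0, "grip": 1.5}]'

```text
time: 14.02
tool_pos: [0.4416, -0.3256, 0.0253]
eef_rot: [0.001, 0.767, 0.642, 0.0]
force: [0.5, -0.9, -1.5]
width: 0.0218
grasp_force: 30.0
```

```bash
python3 need.py 441 -326.2 15.8 80
```

```text
t 14.02 pos [ 441.6 -325.6   25.3] yaw 79.89 w 21.8 F [ 0.5 -0.9 -1.5]
shift cm [-0.07 -0.05  0.95] turn deg [ 0.07  0.03 -0.11]
```

Call:
drive_tool --deltas '[{"tx": 0, "ty": 0, "tz": 0.3, "ax": 0, "ay": 0, "az": 0, "grip": 1.5}, {"tx": 0, "ty": 0, "tz": 0.6, "ax": 0, "ay": 0, "az": 0, "grip": 1.5}, {"tx": 0, "ty": 0, "tz": 0.8, "ax": 0, "ay": 0, "az": 0, "grip": 1.5}, {"tx": 0, "ty": 0, "tz": 0.9, "ax": 0, "ay": 0, "az": 0, "grip": 1.5}, {"tx": 0, "ty": 0, "tz": 0.95, "ax": 0, "ay": 0, "az": 0, "grip": 1.5}, {"tx": 0, "ty": 0, "tz": 0.95, "ax": 0, "ay": 0, "az": 0, "grip": 1.5}, {"tx": 0, "ty": 0, "tz": 0.95, "ax": 0, "ay": 0, "az": 0, "grip": 1.5}]'

```text
time: 14.6
tool_pos: [0.441, -0.3253, 0.0155]
eef_rot: [0.0, 0.767, 0.642, -0.0]
force: [-3.5, 1.6, 6.3]
width: 0.0217
grasp_force: 30.0
```

```bash
python3 need.py 441 -326.2 15.8 80
```

```text
t 14.6 pos [ 441.  -325.3   15.5] yaw 79.89 w 21.7 F [-3.5  1.6  6.3]
shift cm [-0.09  0.02 -0.03] turn deg [-0.01  0.01 -0.11]
```

Call:
drive_tool --deltas '[{"tx": 0, "ty": 0, "tz": 0, "ax": 0, "ay": 0, "az": 0, "grip": 2.6}, {"tx": 0, "ty": 0, "tz": 0, "ax": 0, "ay": 0, "az": 0, "grip": 3.5}, {"tx": 0, "ty": 0, "tz": 0, "ax": 0, "ay": 0, "az": 0, "grip": 4.5}, {"tx": 0, "ty": 0, "tz": 0, "ax": 0, "ay": 0, "az": 0, "grip": 6}, {"tx": 0, "ty": 0, "tz": 0, "ax": 0, "ay": 0, "az": 0, "grip": 6}, {"tx": 0, "ty": 0, "tz": 0, "ax": 0, "ay": 0, "az": 0, "grip": 6}, {"tx": 0, "ty": 0, "tz": 0, "ax": 0, "ay": 0, "az": 0, "grip": 6}]'

```text
time: 15.18
tool_pos: [0.441, -0.3253, 0.015]
eef_rot: [0.0, 0.767, 0.642, -0.0]
force: [0.7, 0.3, -0.2]
width: 0.0562
grasp_force: 0.0
```

Call:
drive_tool --deltas '[{"tx": 0, "ty": 0, "tz": -1, "ax": 0, "ay": 0, "az": 0, "grip": 6}, {"tx": 0, "ty": 0, "tz": -3, "ax": 0, "ay": 0, "az": 0, "grip": 6}, {"tx": 0, "ty": 0, "tz": -5.5, "ax": 0, "ay": 0, "az": 0, "grip": 6}, {"tx": 0, "ty": 0, "tz": -8.5, "ax": 0, "ay": 0, "az": 0, "grip": 6}, {"tx": 0, "ty": 0, "tz": -11.5, "ax": 0, "ay": 0, "az": 0, "grip": 6}, {"tx": -2, "ty": 0, "tz": -14, "ax": 0, "ay": 0, "az": 0, "grip": 6}, {"tx": -5, "ty": 0, "tz": -16, "ax": 0, "ay": 0, "az": 0, "grip": 6}, {"tx": -8, "ty": 0, "tz": -17, "ax": 0, "ay": 0, "az": 0, "grip": 6}, {"tx": -11, "ty": 0, "tz": -17.5, "ax": 0, "ay": 0, "az": 0, "grip": 6}, {"tx": -14, "ty": 0, "tz": -17.5, "ax": 0, "ay": 0, "az": 0, "grip": 6}]'

```text
time: 16.02
tool_pos: [0.4166, -0.4649, 0.1929]
eef_rot: [0.002, 0.767, 0.642, 0.0]
force: [0.6, -0.9, -0.6]
width: 0.0598
grasp_force: 0.0
```

```bash
python3 need.py 300 -550 200 40; python3 cups.py; python3 cupst.py
python3 - <<'E'
from meas import *
for n,f in(('top','top_l'),('scene','scene_l')):
    c=dict(np.load(f+'.npz')); X=cloud(c); H=hsv(c); s=H[...,1].astype(int)
    on=(X[...,0]>.3)&(X[...,0]<.6)&(X[...,1]<-.15)&(X[...,1]>-.45)
    st=big(on&(X[...,2]>.034)&(X[...,2]<.055)&(s<100)); print(n,'blade',rect(X[...,:2][st]))
    o=big(on&(H[...,0]>5)&(H[...,0]<18)&(s>180)&(X[...,2]>.036)&(X[...,2]<.06)); print('handle',rect(pts_z(c,o,.044)))
    if n=='top': save(c,'d1.png',(240,125,460,325),3)
E
```

```text
t 16.02 pos [ 416.6 -464.9  192.9] yaw 79.91 w 59.8 F [ 0.6 -0.9 -0.6]
shift cm [-10.42  -9.98  -0.71] turn deg [ 0.19  0.07 39.91]
t 16.07 TCP line frame -139.6 -495.5 z 0.1914 F [-6.7 -1.6 -1.1] [ 0.0016  0.7686  0.6397 -0.0015]
[ 26.   89.  194.5] line xy circle [  0.2 -84.3] 25.5 406 z 0.094
[ 29. 137.  50.] line xy circle [ -0.1 -27. ] 24.6 433 z 0.0939
[230. 215. 188.] line xy circle [-0.6 30.5] 25.1 465 z 0.094
[211.  24.  17.] line xy circle [ 0.2 84.1] 25.3 488 z 0.0939
line x in this frame -0.4 23
t 16.12 TCP line frame -139.8 -492.7 z 0.1906 F [-0.1  0.7 -0.9] [ 7.000e-04  7.687e-01  6.396e-01 -1.000e-03]
[233.  25.  10.] line xy circle [-2. 83.] 24.5 160 z 0.0927
[240.  230.5 206. ] line xy circle [-2.6 28.9] 23.8 200 z 0.092
[ 34.5 167.   68. ] line xy circle [ -1.1 -28.2] 23.5 152 z 0.0924
[ 38. 120. 220.] line xy circle [ -1.4 -84.2] 23.9 192 z 0.0924
line x in this frame 1.1 50
top blade (array([ 452.9, -260.6]), array([ 11.3, 198.5]), 80.13)
handle (array([ 437.5, -334.7]), array([133.4,  22. ]), 79.63)
scene blade (array([ 451.1, -261.4]), array([ 14. , 201.1]), 80.39)
handle (array([ 440.7, -337.7]), array([136.8,  29.2]), 79.53)
```

View pics/d1.png

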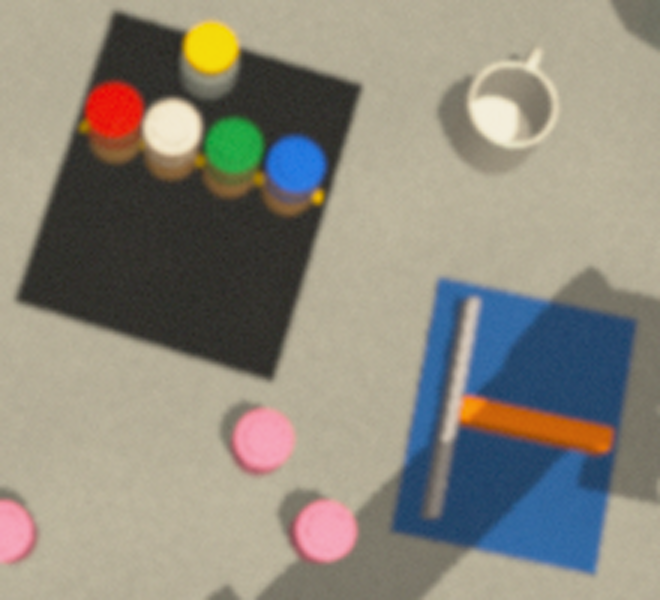

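The straight-edge lies flat and square on the pad, with its grip within about 1 mm of the middle. The cups are upright on the line, and the jar, mug and pink cups haven't moved. I'll let the arm settle and hand in.

Call:
drive_tool --deltas '[{"tx": 0, "ty": 0, "tz": 0, "ax": 0, "ay": 0, "az": 0, "grip": 6}, {"tx": 0, "ty": 0, "tz": 0, "ax": 0, "ay": 0, "az": 0, "grip": 6}, {"tx": 0, "ty": 0, "tz": 0, "ax": 0, "ay": 0, "az": 0, "grip": 6}, {"tx": 0, "ty": 0, "tz": 0, "ax": 0, "ay": 0, "az": 0, "grip": 6}]'

```text
time: 16.45
tool_pos: [0.4172, -0.462, 0.1904]
eef_rot: [0.0, 0.766, 0.643, 0.0]
force: [0.4, -0.6, 0.7]
width: 0.0601
grasp_force: 0.0
```

```bash
python3 -c "
from plant import robot
print(robot.close_job())"
```

```text
the job is handed in; nothing more can be done
None
```

The job is handed in at about 16.5 s: all four cups stand upright in a straight row, within about 2 mm of the line centre by the cameras, and the straight-edge lies flat on its pad with the grip about 1 mm from the middle.

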